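# Turn a pump hatch cover over against the edge of the bench board

## Task

On the parts bench, turn over the shallow steel cover that has the short round hinge knuckle: push the edge opposite the knuckle up against the front edge of the raised wooden board, stand it up on that edge and tip it over onto the board, so that it lies flat on the board with its hollow side up. Let go of it, and leave the plain cover without a knuckle where it is.

Things in the scene. Friction and masses are not known exactly. Their poses are not given: they have to be found in the camera images.
- knuckle (a point): Centre of the cover's hinge knuckle: round bar 10 mm thick with flat ends, 34 mm long, lying along the cover's y at half its height, on a neck 12 mm wide, 22 mm outside one short side. x points to the cover's far short edge, 132 mm from here. Pinched lightly (20 to 40 N) on its two ends, the cover swings about it: lift it and the far edge hangs down.
- cover: Steel cover to turn over: shallow pan 110 mm long (x), 80 wide (y), 24 high, walls 4, about 0.55 kg, with the knuckle at its -x end. Starts hollow side down on the bench. Origin at the centre of the open side's rim plane; z points out of the closed face: up at the start, down once turned over.
- fence (a point): Middle of the top front edge of the fixed wooden board, the fence: 26 mm thick, upright front face 300 mm wide, reaching 270 mm back. x points level from the edge back over the board, y along the edge, z up. Both covers start on the bench before it, far edges towards it, 10 to 60 mm away. A black ring 96 mm across, 10 high, lies on the board about 210 mm behind the edge.
- spare: The plain cover to leave alone: the same pan, 110 x 80 x 24 mm, hollow side down, with no knuckle. Origin at the centre of its underside, x along its length, z up. It lies beside the other, about 140 mm from it along the fence, on either side.
Not all that is in view belongs to the job. What is shaped like the cover but blue or purple is not meant.

How it is judged (in metres and radians):
On the way:
1. the cover stands on edge (within 30 degrees of upright) at the front edge of the board: its knuckle at the top, less than 165 mm over the bench and within 90 mm of the plane of the front face (angle between knuckle's own z axis and vertical between 1.05 and 2.09 rad and height (world z) of knuckle between 0.08 and 0.165 m and x of knuckle in the frame of fence between -0.09 and 0.09 m), for 0.05 s.
At the end, for the whole second after the job is handed in: The cover with the knuckle lies at rest on the board, hollow side up and level within 10 degrees, its knuckle 4 to 22 mm over the board's top, 40 to 260 mm behind the front edge and within 160 mm of the edge's middle to either side; the plain cover is within 20 mm of where it was (angle between knuckle's own z axis and vertical above 2.967 rad and z of knuckle in the frame of fence between 0.004 and 0.022 m and x of knuckle in the frame of fence between 0.04 and 0.26 m and y of knuckle in the frame of fence between -0.16 and 0.16 m and linear speed of cover below 0.02 m/s and distance of spare from where it was at the start of the episode below 0.02 m); the robot touches nothing.
It fails at once if the plain cover is shifted by more than 20 mm (distance of spare from where it was at the start of the episode above 0.02 m).
It also fails if it takes over 38 s, if anything falls off the work surface, if the arm or the gripper's body presses on something with over 40 N, if the wrist force passes 120 N, or if a joint passes its speed limit or range.

## Robot

A 6-joint arm with a two-finger parallel gripper is mounted at the origin on the work surface. World frame = base frame: x ahead of the robot, y to its left, z up, the work surface at z = 0. Lengths are in m, angles in degrees, forces in N, time in s.
With the tool pointing down it reaches from about 0.4 to 0.825 m from the base axis. Payload 7 kg.
Tool frame: the origin (TCP) lies between the finger pads; the fingertips stand 19 mm ahead of it and the grasp point (between the pads) is the TCP; z points along the fingers, y is the line along which they close (so a half turn about z gives the same grasp; the last joint's range is limited). The gripper opens to 88 mm and grips with 3 to 60 N. Pads are 19 mm wide; open, the fingers measure 130 mm over their backs; the gripper's body (78 mm by 193 mm) begins 47 mm behind the grasp point.
Start: joints at [79.991, 20.546, 0.682, 0, -70.136, -16.507], TCP at [0.301, 0.604, 0.246] pointing down, gripper open.
Joint ranges: [-176.03, 176.03], [-82.01, 121.73], [-58.28, 71.71], [-173.87, 95.51], [-174.79, -0.11], [-173.66, 173.66]. Speed limits (degrees/s): [136.94, 136.94, 172.46, 180, 180, 180].

## Interface

Orientations are given as [roll, pitch, yaw] about the fixed x, y, z axes, in that order (R = Rz(yaw) Ry(pitch) Rx(roll)).
In Python, from plant import get_obs, snapshot, close_job, spot_in, spot_point gives the robot as it stands.
- The arm moves only by the tool play_rows, never from a script. Its argument "plan" is a list of rows, each a list of 6 numbers: the shift along the tool's x, y, z in cm, then the turn, a rotation vector about the tool's x, y, z in degrees. A call has 1 to 20 rows; each row shifts and turns the commanded pose from where the row before left it, along the tool's axes as they then stand; what a row does not reach is not made up. A row lasts 1/12 s, in which the tool goes at most 41.7 mm and 7.16 degrees, less where a joint would pass 70% of its speed; a pose out of reach is approached as far as the arm can. A call is refused whole if a number of a shift passes 4.17 or a number of a turn 7.16, either way. A call with a gripper value outside its range is refused whole. "grip" is the finger opening in cm, from 0 to 8.76, set as the call begins (left out, the last holds). The fingers move at their own pace and stop on an object; the grip force is fixed at half the most. Time passes only in rows, so rows that do not move let the fingers close. It gives the time, the measured TCP pose, the force, the opening and the grip force at its end, in the units of the state.
- get_obs(): the state, without advancing time (a new reading comes with each control period).
- snapshot(name): name is "scene" or "top" or "wrist"; returns a dict with "frame" (420x560x3 uint8, red, green, blue), "fx", "fy", "cx", "cy" (pixels), "position" and "attitude" of the camera in the world. Camera axes: x right, y down, z forward; pixel columns grow to the right and rows downward; lengths in m; the calibration is good to about 2 mm. The wrist camera is an equidistant fisheye: a pixel r from the principal point sees the ray r / f radians off the axis. A picture is of the moment at which its call begins. There is no depth.
- close_job(): hands the job in; it is judged then, once.
Trained networks look in the newest picture that a camera, given by its name, has taken for a name from the list of things; names that differ only in an ending like _2 or _b are one class to them, and where a whole thing is asked for, a point or a joint stands for the part that bears it (a point fixed in the world has none). Each returns a list of dicts, best first, with "score" (0 to 1); they miss things now and then, are a little off and sometimes report something else, mostly with a low value. They report only what shows in the picture. A call takes as long as a camera call. They do not tell look-alikes from the thing itself.
- spot_in(camera, thing): "position" ([x, y, z] in m, in world coordinates, good to about 4 mm: the middle of the surface that is visible of it).
- spot_point(camera, thing): "position" ([x, y, z] in m, in world coordinates, good to about 4 mm: a listed point, or the origin of a listed thing).
The state is a dict: "clock": time; "joint_pos": joint angles; "qvel": joint speeds; "tau": joint torques, N m; "tool_pos": TCP position; "orientation": TCP orientation; "force": force on the tool from outside, world axes, zero at the start; "moment": the same for the moment, N m; "opening": finger opening in m; "gripper_force": force on a finger pad.
Only numpy, scipy, OpenCV 4.12 (cv2) and the standard library are available. Lean on these libraries where they do the work, as an engineer would, in place of code of your own. Each camera call takes 0.05 s, during which the arm holds its last target. There are 200 camera calls.

## Working session

There is one attempt and no reset: what is moved stays moved. The work goes in short steps, Python scripts to look and compute and a tool call to move; the robot and the scene stay as the last step left them, time stands still between calls to the robot, and variables do not carry over. Pictures are saved under pics/ and viewed, at most 10 in all, crops included, and the job is handed in when it is done.

Besides the shell and the picture viewer there is one more tool, called after "Emit:" as name(argument=value, ...) on one line, values as JSON. play_rows: Moves the arm, as the interface text tells. Its arguments: {"type":"object","properties":{"plan":{"type":"array","items":{"type":"array","items":{"type":"number"}}},"grip":{"type":"number"}},"required":["plan"]}

```bash
mkdir -p pics; python3 - <<'E'
from plant import *
import cv2,numpy as np
for c in ["scene","top"]:
    s=snapshot(c); cv2.imwrite(f"pics/{c}0.png",s["frame"][:,:,::-1])
    print(c,s["fx"],s["cx"],s["cy"],s["position"],s["attitude"])
    for t in ["knuckle","cover","fence","spare"]:
        print(t,[(np.round(d["position"],3).tolist(),round(d["score"],2)) for d in spot_point(c,t)])
o=get_obs();print(o)
E
```

```text
scene 537.6439834187422 282.2818280330886 211.15439138341407 [1.01711449 0.57933018 0.67198084] [-128.27289756   -0.44200127  151.64063716]
knuckle [([0.822, -0.272, 0.01], 0.82), ([0.432, -0.215, 0.011], 0.77), ([0.608, -0.172, 0.006], 0.67)]
cover [([0.614, -0.098, -0.001], 0.91), ([0.803, -0.197, -0.002], 0.82), ([0.462, -0.29, 0.001], 0.66)]
fence [([0.539, 0.01, 0.023], 0.91)]
spare [([0.472, -0.094, -0.0], 0.62), ([0.615, -0.096, -0.001], 0.59)]
top 412.83764870307374 279.2601122125393 203.36606576024792 [ 0.50749038 -0.08377832  0.72760403] [-171.23733157   -2.08815368  -91.32503388]
knuckle [([0.435, -0.21, 0.009], 0.98), ([0.821, -0.27, 0.012], 0.9), ([0.61, -0.175, 0.019], 0.83), ([0.616, -0.098, -0.001], 0.45)]
cover [([0.618, -0.098, 0.001], 0.71), ([0.46, -0.284, 0.002], 0.66), ([0.805, -0.197, 0.003], 0.59)]
fence [([0.539, 0.009, 0.025], 0.67)]
spare [([0.475, -0.1, 0.0], 0.87)]
{'clock': 0.5, 'joint_pos': array([ 7.99903229e+01,  2.05478476e+01,  6.81528896e-01, -1.32405293e-03,
       -7.01366675e+01, -1.65085456e+01]), 'qvel': array([ 0.07690388,  0.00323363,  0.04707092, -0.14144326,  0.03261137,
        0.05058954]), 'tau': array([-5.50510631e-04, -5.81799173e+01,  2.93065578e+01,  6.99709162e+00,
        1.18839453e-02, -3.34459287e-05]), 'tool_pos': array([0.30135606, 0.60395846, 0.245537  ]), 'orientation': array([ 1.79996783e+02,  3.45356371e-04, -2.65186726e+01]), 'force': array([ 0.83120078, -0.15371444, -0.11880548]), 'moment': array([ 0.01219861, -0.06291987,  0.00932774]), 'gripper_force': 0.0, 'opening': 0.08765159540804425}
```

View pics/top0.png

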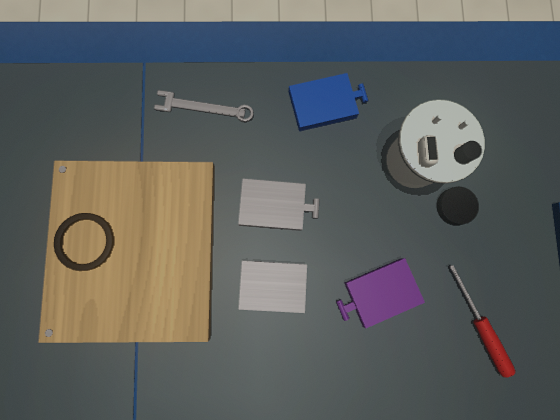

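View pics/scene0.png

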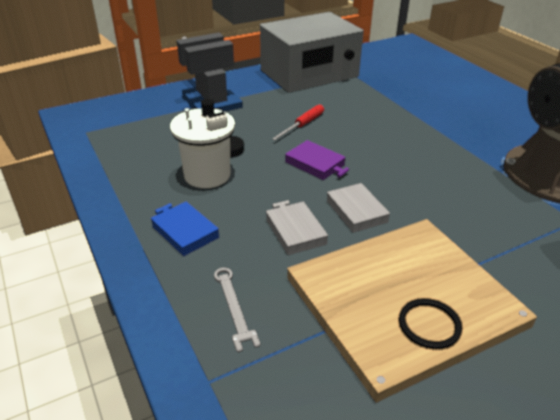

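Look-alikes in the top view are steel with knuckle (272,204; knuckle 315,208), plain steel (273,287), blue (325,100) and purple (383,293). I choose the steel one at (272,204) and will check it in a crop while refining the axes.

```bash
cat > h.py <<'E'
from plant import *
import cv2,numpy as np
from scipy.spatial.transform import Rotation as R
def px2w(s,px,z):
    d=R.from_euler('xyz',s["attitude"],degrees=True).apply(np.array([(px[0]-s["cx"])/s["fx"],(px[1]-s["cy"])/s["fy"],1]))
    p=np.array(s["position"]); return p+d*(z-p[2])/d[2]
def steps(target,yaw):
    o=get_obs(); Rt=R.from_euler('xyz',o["orientation"],degrees=True); Rg=R.from_euler('xyz',[180,0,yaw],degrees=True)
    print("pos",o["tool_pos"].round(4),"ori",o["orientation"].round(2),"dtool cm",(Rt.inv().apply(np.array(target)-o["tool_pos"])*100).round(2),"rot",(Rt.inv()*Rg).as_rotvec(degrees=True).round(2))
E
python3 - <<'E'
from h import *
s=snapshot("top"); f=s["frame"]
crop=f[150:330,200:340]; cv2.imwrite("pics/crop.png",cv2.resize(crop,None,fx=3.3,fy=3.3,interpolation=cv2.INTER_CUBIC)[:,:,::-1])
m=((f.min(2)>110)&(f.max(2).astype(int)-f.min(2)<30)).astype(np.uint8)
m[:,:225]=0;m[:,335:]=0;m[:165]=0;m[325:]=0
n,l,st,c=cv2.connectedComponentsWithStats(m)
for i in range(1,n):
    if st[i,4]<500: continue
    k=(l==i).astype(np.uint8); k2=cv2.morphologyEx(k,cv2.MORPH_OPEN,np.ones((25,25)))
    r=cv2.minAreaRect(cv2.findNonZero(k2)); b=cv2.boxPoints(r)
    print("rect",b.round(1).tolist()); print(np.array([px2w(s,p,.024) for p in b]).round(4).tolist())
    q=k.copy(); q[:,:312]=0
    if q.any():
        kk=cv2.findNonZero(q)[:,0]; print("bar",kk.min(0),kk.max(0),px2w(s,kk.mean(0),.015).round(4))
for p in [(213.5,162),(211,342)]: print("edge",px2w(s,p,.026).round(4))
E
```

```text
rect [[240.0, 181.0], [303.0, 181.0], [303.0, 227.0], [240.0, 227.0]]
[[0.6558, -0.0447, 0.024], [0.6541, -0.1543, 0.024], [0.5737, -0.1517, 0.024], [0.5758, -0.044, 0.024]]
bar [312 199] [318 217] [ 0.6079 -0.175   0.015 ]
rect [[239.0, 262.0], [305.0, 262.0], [305.0, 311.0], [239.0, 311.0]]
[[0.5168, -0.0418, 0.024], [0.5143, -0.1532, 0.024], [0.4336, -0.1506, 0.024], [0.4366, -0.0412, 0.024]]
edge [0.6898 0.0008 0.026 ]
edge [0.3889 0.0045 0.026 ]
```

View pics/crop.png

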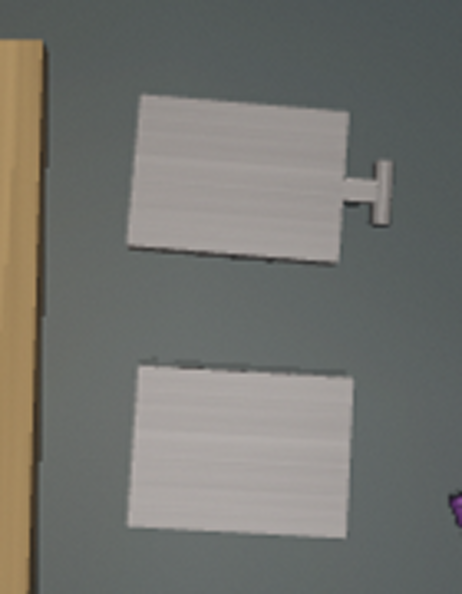

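The crop confirms the T-shaped knuckle, at crop (383,193), on the upper steel cover. It sits at about (0.608, -0.175), and the cover axis is about 5.5° off +y. The fence edge is at y≈0.005. Now rotating and moving above it.

Emit:
play_rows(plan=[[0,0,0,0,0,6.9],[0,0,0,0,0,6.9],[0,0,0,0,0,6.9],[0,0,0,0,0,6.9],[0,0,0,0,0,6.9],[0,0,0,0,0,6.9],[0,0,0,0,0,6.9],[0,0,0,0,0,6.9],[0,0,0,0,0,6.9],[0,0,0,0,0,6.9],[2.5,-1.27,0.3,0,0,0],[2.5,-1.27,0.3,0,0,0],[2.5,-1.27,0.3,0,0,0],[2.5,-1.27,0.3,0,0,0],[2.5,-1.27,0.3,0,0,0],[2.5,-1.27,0.3,0,0,0],[2.5,-1.27,0.3,0,0,0],[2.5,-1.27,0.3,0,0,0],[2.5,-1.27,0.3,0,0,0],[2.5,-1.27,0.3,0,0,0]], grip=6)

```text
clock: 2.22
tool_pos: [0.404, 0.3416, 0.2157]
orientation: [-180.0, 0.0, -95.5]
force: [0.6, -0.4, 0.2]
opening: 0.0597
gripper_force: 0.0
```

Emit:
play_rows(plan=[[2.5,-1.27,0.4,0,0,0],[2.5,-1.27,0.4,0,0,0],[2.5,-1.27,0.4,0,0,0],[2.5,-1.27,0.4,0,0,0],[2.5,-1.27,0.4,0,0,0],[2.5,-1.27,0.4,0,0,0],[2.5,-1.27,0.4,0,0,0],[2.5,-1.27,0.4,0,0,0],[2.5,-1.27,0.4,0,0,0],[2.5,-1.27,0.4,0,0,0],[2.5,-1.27,0.4,0,0,0],[2.5,-1.27,0.4,0,0,0],[2.5,-1.27,0.4,0,0,0],[2.5,-1.27,0.4,0,0,0],[2.5,-1.27,0.4,0,0,0],[2.5,-1.27,0.4,0,0,0],[2.5,-1.27,0.4,0,0,0],[2.5,-1.27,0.4,0,0,0],[2.5,-1.27,0.4,0,0,0],[0,0,0,0,0,0]])

```text
clock: 3.88
tool_pos: [0.5991, -0.1568, 0.1384]
orientation: [180.0, -0.0, -95.7]
force: [0.3, 0.7, 1.0]
opening: 0.06
gripper_force: 0.0
```

```bash
python3 - <<'E'
from h import *
s=snapshot("wrist"); cv2.imwrite("pics/w1.png",s["frame"][:,:,::-1])
for t in ["knuckle","cover","fence"]:
    print(t,[(np.round(d["position"],4).tolist(),round(d["score"],2)) for d in spot_point("wrist",t)])
steps([.608,-.175,.026],-95.5); print(get_obs()["clock"])
E
```

```text
knuckle [([0.608, -0.1768, 0.0121], 0.96), ([0.8198, -0.2789, 0.0135], 0.7), ([0.4354, -0.212, 0.0113], 0.68)]
cover [([0.6143, -0.0964, -0.0019], 0.9), ([0.8062, -0.195, 0.0036], 0.76), ([0.457, -0.2883, -0.0004], 0.58), ([0.6099, -0.1758, 0.0101], 0.43)]
fence [([0.5392, 0.0071, 0.025], 0.74)]
pos [ 0.5981 -0.1528  0.1396] ori [ 1.800e+02  1.000e-02 -9.553e+01] dtool cm [ 2.11 -1.2  11.36] rot [ 0.    0.01 -0.03]
4.0833
```

View pics/w1.png

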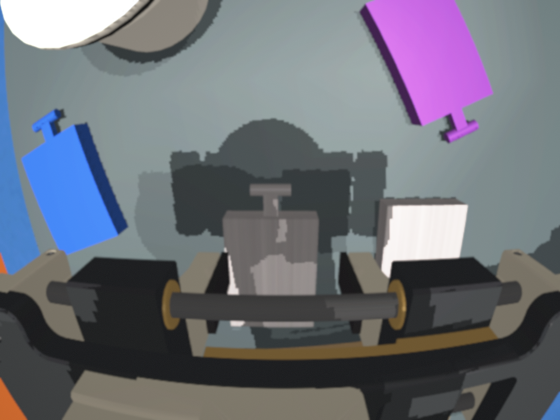

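The wrist view shows the knuckled cover between the fingers, knuckle at (270,190), and agrees with the earlier fix. Going down and pinching.

Emit:
play_rows(plan=[[0.75,-0.4,0,0,0,0],[0.75,-0.4,0,0,0,0],[0.75,-0.4,0,0,0,0],[0,0,1.5,0,0,0],[0,0,1.5,0,0,0],[0,0,1.5,0,0,0],[0,0,1.5,0,0,0],[0,0,1.5,0,0,0],[0,0,1.5,0,0,0],[0,0,1.0,0,0,0],[0,0,0.8,0,0,0],[0,0,0.75,0,0,0],[0,0,0,0,0,0],[0,0,0,0,0,0],[0,0,0,0,0,0]])

```text
clock: 5.33
tool_pos: [0.6086, -0.1767, 0.0247]
orientation: [-179.9, -0.0, -95.5]
force: [-0.2, 0.1, 0.5]
opening: 0.0601
gripper_force: 0.0
```

Emit:
play_rows(plan=[[0,0,0,0,0,0],[0,0,0,0,0,0],[0,0,0,0,0,0],[0,0,0,0,0,0],[0,0,0,0,0,0],[0,0,0,0,0,0],[0,0,0,0,0,0],[0,0,0,0,0,0]], grip=2.5)

```text
clock: 6.0
tool_pos: [0.6082, -0.1766, 0.0243]
orientation: [-180.0, -0.0, -95.5]
force: [0.1, 1.4, 2.4]
opening: 0.0334
gripper_force: 30.0
```

Emit:
play_rows(plan=[[-0.5,0,0,0,0,-0.8],[-0.5,0,0,0,0,-0.8],[-0.5,0,0,0,0,-0.8],[-0.5,0,0,0,0,-0.8],[-0.5,0,0,0,0,-0.8],[-0.5,0,0,0,0,-0.8],[-0.5,0,0,0,0,0],[-0.5,0,0,0,0,0],[-0.3,0,0,0,0,0],[0,0,0,0,0,0],[0,0,0,0,0,0]])

```text
clock: 6.92
tool_pos: [0.6102, -0.1334, 0.0243]
orientation: [-180.0, 0.0, -90.7]
force: [-1.1, -0.6, 4.7]
opening: 0.0333
gripper_force: 30.0
```

Emit:
play_rows(plan=[[-0.2,0,0,0,0,0],[-0.2,0,0,0,0,0],[0,0,0,0,0,0]])

```text
clock: 7.17
tool_pos: [0.6102, -0.1301, 0.0243]
orientation: [-180.0, -0.0, -90.7]
force: [-0.4, -4.3, 4.0]
opening: 0.033
gripper_force: 30.0
```

Emit:
play_rows(plan=[[-0.15,0,0,0,0,0],[-0.15,0,0,0,0,0],[0,0,0,0,0,0]])

```text
clock: 7.42
tool_pos: [0.6099, -0.128, 0.0243]
orientation: [180.0, -0.1, -90.7]
force: [-0.2, -10.3, 4.8]
opening: 0.0329
gripper_force: 30.0
```

Contact with the fence at y≈0.004. Now raising the knuckle along the arc.

Emit:
play_rows(plan=[[0.1,0,-0.2,0,0,0],[-0.05,0,-1.1,0,0,0],[-0.05,0,-1.1,0,0,0],[-0.05,0,-1.1,0,0,0],[-0.34,0,-1.0,0,0,0],[-0.34,0,-1.0,0,0,0],[-0.34,0,-1.0,0,0,0],[-0.6,0,-0.85,0,0,0],[-0.6,0,-0.85,0,0,0],[-0.6,0,-0.85,0,0,0],[0,0,0,0,0,0],[0,0,0,0,0,0]])

```text
clock: 8.42
tool_pos: [0.6109, -0.0974, 0.1153]
orientation: [-179.9, -0.0, -90.6]
force: [0.6, -3.7, -0.7]
opening: 0.0328
gripper_force: 30.0
```

```bash
python3 - <<'E'
from h import *
s=snapshot("scene"); cv2.imwrite("pics/s2.png",cv2.resize(s["frame"][120:350,200:480],None,fx=2.4,fy=2.4)[:,:,::-1])
for t in ["knuckle","cover"]:
    print(t,[(np.round(d["position"],4).tolist(),round(d["score"],2)) for d in spot_point("scene",t)])
E
```

```text
knuckle [([0.613, -0.0953, 0.1002], 0.7), ([0.4324, -0.2171, 0.0097], 0.57)]
cover [([0.6107, -0.0535, 0.0384], 0.77), ([0.4616, -0.2874, 0.0029], 0.7), ([0.8024, -0.1965, 0.0022], 0.65)]
```

View pics/s2.png

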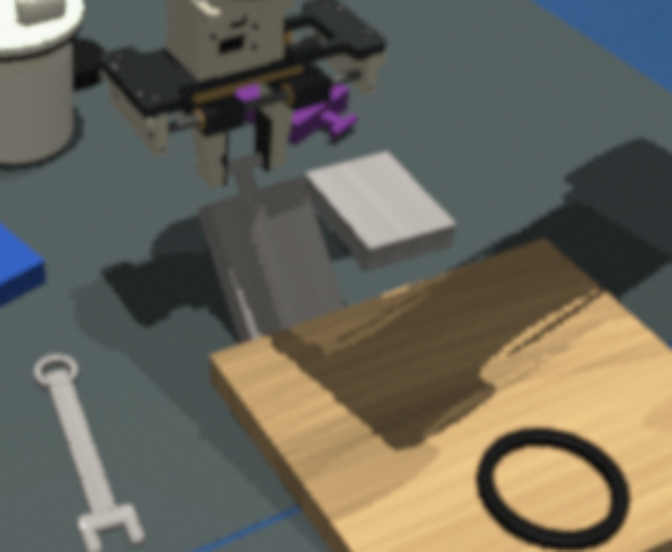

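The crop shows the cover tilted about 50°, held at the knuckle (245,175), with its far edge at the fence (290,335) and the spare untouched. Continuing to upright.

Emit:
play_rows(plan=[[-0.85,0,-0.65,0,0,0],[-0.85,0,-0.65,0,0,0],[-0.85,0,-0.62,0,0,0],[-1.0,0,-0.36,0,0,0],[-1.0,0,-0.36,0,0,0],[-1.0,0,-0.34,0,0,0],[-1.1,0,-0.05,0,0,0],[-1.1,0,-0.05,0,0,0],[-1.1,0,-0.05,0,0,0],[0,0,0,0,0,0],[0,0,0,0,0,0],[0,0,0,0,0,0]])

```text
clock: 9.57
tool_pos: [0.6113, -0.0093, 0.1454]
orientation: [180.0, -0.0, -90.7]
force: [-0.9, -0.6, -6.7]
opening: 0.0332
gripper_force: 30.0
```

Standing upright at the fence. Now leaning it over the front edge.

Emit:
play_rows(plan=[[-0.74,0,0,0,0,0],[-0.74,0,0,0,0,0],[-0.74,0,0,0,0,0],[-0.74,0,0,0,0,0],[-0.68,0,0.2,0,0,0],[-0.68,0,0.2,0,0,0],[-0.68,0,0.2,0,0,0],[-0.68,0,0.2,0,0,0],[-0.61,0,0.36,0,0,0],[-0.61,0,0.36,0,0,0],[-0.61,0,0.37,0,0,0],[-0.61,0,0.37,0,0,0],[0,0,0,0,0,0],[0,0,0,0,0,0]])

```text
clock: 10.73
tool_pos: [0.6126, 0.072, 0.123]
orientation: [180.0, -0.0, -90.7]
force: [0.1, -2.8, -1.3]
opening: 0.0331
gripper_force: 30.0
```

```bash
python3 - <<'E'
from h import *
s=snapshot("scene"); cv2.imwrite("pics/s3.png",cv2.resize(s["frame"][120:350,200:480],None,fx=2.4,fy=2.4)[:,:,::-1])
for t in ["knuckle","cover"]:
    print(t,[(np.round(d["position"],4).tolist(),round(d["score"],2)) for d in spot_point("scene",t)])
E
```

```text
knuckle [([0.8205, -0.2713, 0.0099], 0.9), ([0.6115, 0.0697, 0.103], 0.72)]
cover [([0.6098, 0.0064, 0.064], 0.8), ([0.806, -0.1971, 0.0017], 0.59), ([0.4624, -0.2858, 0.002], 0.55)]
```

View pics/s3.png

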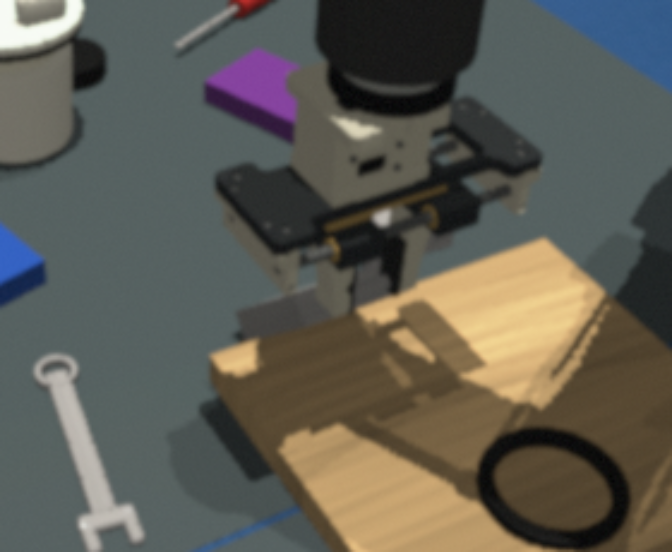

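The picture shows the cover leaning over the front edge (260,310) with its knuckle over the board. Continuing down.

Emit:
play_rows(plan=[[-0.49,0,0.51,0,0,0],[-0.49,0,0.51,0,0,0],[-0.49,0,0.51,0,0,0],[-0.49,0,0.51,0,0,0],[-0.34,0,0.62,0,0,0],[-0.34,0,0.62,0,0,0],[-0.34,0,0.62,0,0,0],[-0.34,0,0.62,0,0,0],[-0.2,0,0.65,0,0,0],[-0.2,0,0.65,0,0,0],[-0.2,0,0.6,0,0,0],[-0.08,0,0.4,0,0,0],[0,0,0.3,0,0,0],[0,0,0,0,0,0],[0,0,0,0,0,0]])

```text
clock: 12.13
tool_pos: [0.613, 0.1118, 0.052]
orientation: [180.0, 0.0, -90.7]
force: [-0.4, 1.2, -0.8]
opening: 0.0333
gripper_force: 30.0
```

```bash
python3 - <<'E'
from h import *
s=snapshot("scene"); cv2.imwrite("pics/s4.png",cv2.resize(s["frame"][120:350,200:480],None,fx=2.4,fy=2.4)[:,:,::-1])
for t in ["knuckle","cover"]:
    print(t,[(np.round(d["position"],4).tolist(),round(d["score"],2)) for d in spot_point("scene",t)])
E
```

```text
knuckle [([0.6151, 0.109, 0.0338], 0.94), ([0.4308, -0.2149, 0.009], 0.89), ([0.8188, -0.2738, 0.011], 0.73)]
cover [([0.4581, -0.2884, 0.0026], 0.95), ([0.8014, -0.1975, 0.0005], 0.83), ([0.6107, 0.0313, 0.0511], 0.72)]
```

View pics/s4.png

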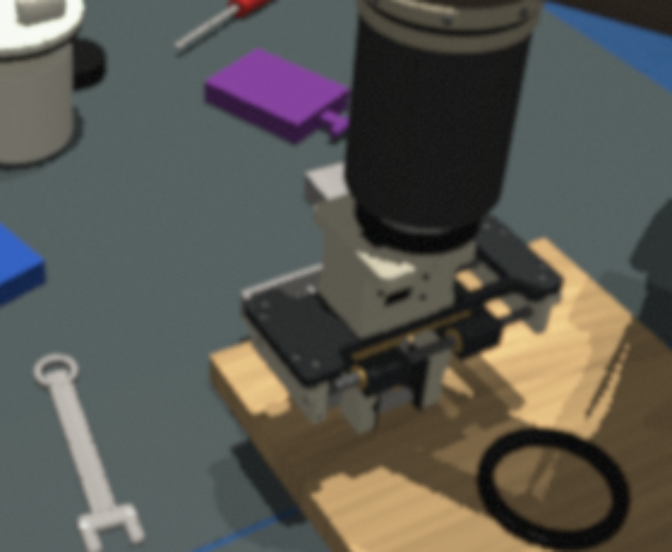

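Almost flat: the far rim edge shows at (285,280) and the knuckle height is about 38 mm. Releasing and backing off.

Emit:
play_rows(plan=[[0,0,0,0,0,0],[0,0,0,0,0,0],[0,0,0,0,0,0],[0,0,0,0,0,0],[0,0,0,0,0,0],[0,0,-0.5,0,0,0],[0,0,-1,0,0,0],[0,0,-2,0,0,0],[0,0,-3,0,0,0],[0,0,-3,0,0,0],[-2,0,-3,0,0,0],[-3,0,-2,0,0,0],[-3,0,-1,0,0,0],[-3,0,0,0,0,0],[-3,0,0,0,0,0],[-3,0,0,0,0,0],[0,0,0,0,0,0],[0,0,0,0,0,0]], grip=5.5)

```text
clock: 13.78
tool_pos: [0.615, 0.2833, 0.2077]
orientation: [-180.0, 0.0, -90.6]
force: [-1.0, -0.3, 0.2]
opening: 0.055
gripper_force: 0.0
```

```bash
python3 - <<'E'
from h import *
s=snapshot("scene"); cv2.imwrite("pics/s5.png",cv2.resize(s["frame"][120:350,200:480],None,fx=2.4,fy=2.4)[:,:,::-1])
for c in ["scene","top"]:
  snapshot(c)
  for t in ["knuckle","cover","spare"]:
    print(t,[(np.round(d["position"],4).tolist(),round(d["score"],2)) for d in spot_point(c,t)])
E
```

```text
knuckle [([0.4304, -0.2153, 0.0104], 0.77), ([0.8205, -0.2715, 0.0086], 0.59), ([0.6136, 0.1122, 0.0331], 0.58)]
cover [([0.4608, -0.2868, 0.0028], 0.98), ([0.6099, 0.0317, 0.0481], 0.96), ([0.8031, -0.1987, 0.0034], 0.78)]
spare [([0.4748, -0.0926, 0.0005], 0.72)]
knuckle [([0.6128, 0.1078, 0.044], 0.96), ([0.8208, -0.272, 0.0089], 0.95), ([0.4356, -0.2104, 0.0083], 0.69)]
cover [([0.8057, -0.1967, 0.0031], 0.91), ([0.4583, -0.2842, 0.0041], 0.82), ([0.6131, 0.0308, 0.0528], 0.62)]
spare [([0.4738, -0.1003, -0.0002], 0.65)]
```

View pics/s5.png

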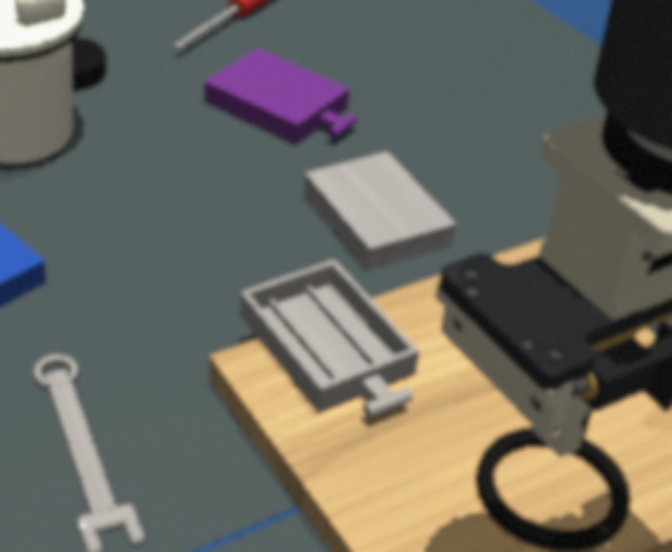

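The cover lies flat, hollow side up (centre 330,335), with its knuckle at (387,397) on the board. The spare is unmoved and the arm is clear.

```bash
python3 -c "
from plant import *
print(close_job())"
```

```text
the job is handed in; nothing more can be done
None
```

The knuckled steel cover lies flat on the board, hollow side up and released, with its knuckle about 0.11 m behind the front edge. The plain cover stayed in place, and the job was handed in at about 14 s; no verdict came back.

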